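# Hang the slotted guard on the desk lamp and lock it

### The job

Fit the slotted metal guard over the white light column of the small brass desk lamp so that the column's two lugs run up its slots, then turn it clockwise (seen from above) until the lugs are over the locking notches and the guard drops fully home, flush on the column's top, and let go. The column may stand somewhat twisted in its base, so find the slots by feel, gently: never force the guard against the lamp. Leave the plain cover, the mug and the calculator where they are.

Things in the scene. Friction and masses are not known exactly. Their poses are not given: they have to be found in the camera images.
- guard: Bayonet guard, bare aluminium, about 0.32 kg (up to a third more or less), standing upright on the desk. Origin: centre of underside, z up. Round sleeve 65 mm outside, 53 mm inside diameter, 60 mm tall, open below, with two equal J-shaped slots through its wall, half a turn apart (a half turn makes no difference). On it a cap disc, 76 mm diameter, 60 to 66 mm above origin.
- guard_bar (a point): Centre of the flat grip bar on the guard's cap, on its axis, 88 mm above its origin. Bar 42 mm long along guard x, 14 mm thick along guard y, 38 mm tall (66 to 104 mm above the origin): pinch it across its thickness.
- guard_mouth (a point): Middle of the bottom opening of one slot mouth, in the sleeve wall under the bar's end, 29.5 mm from the axis along guard +x (the other at -x). Mouth 13 mm wide, open below, going up to a ceiling 28 mm above origin. From it a channel, floor at 14 mm, ceiling at 28 mm, runs anticlockwise seen from above to a closed end 60 degrees from the mouth's middle.
- guard_notch (a point): Ceiling of one locking notch (other opposite): at the channel's closed end, centred 50 degrees anticlockwise of the mouth, 11 mm wide, rising from the 28 mm ceiling to 36 mm above the guard's origin. Lugs have 2.5 mm play each way in the mouth, 1.5 mm (3 degrees) in the notch. The guard is turned clockwise about 50 degrees, then drops 6 mm and stands on the column's top.
- lamp: Small desk lamp, fixed to the desk. Origin: centre of underside at desk level, z up. Brass base 160 mm along x, 120 mm along y, 24 mm tall, small black rocker switch near its -x edge. On its vertical axis a white light column, 50 mm diameter. The column is stiff and neither turns nor sinks in use; contact force between guard and lamp must stay under 35 N.
- lamp_lugs (a point): Point on the column's axis, 106 mm above the desk, level with two round brass lugs, 8 mm diameter, that stick out level on opposite sides to 39 mm from the axis (upper sides at 110 mm). This point's axes are the lamp's, not the lugs': the column sits twisted by an unmeasured amount, the line through the lugs lying 11 to 69 degrees anticlockwise, seen from above, of the lamp's x axis.
- lamp_top (a point): Centre of the column's flat top, 136 mm above the desk, edge bevelled (top face 38 mm across, full 50 mm from 6 mm lower). Guard origin's height above the desk: 110 mm when the sleeve's edge stops on the lugs (mouths not over them), 82 mm when the ceilings rest on the lugs, 82 to 88 mm free to turn, 76 mm when dropped home with its cap flush on this top.
- cover: Plain aluminium cover of the same size as the guard, but with a closed sleeve without slots and a round knob of 24 mm diameter; leave it alone. Origin: centre of its underside.
- mug: Blue mug, 80 mm diameter, 92 mm tall; leave it alone. Origin: centre of its underside.
- calculator: Grey desk calculator 140 x 75 x 14 mm; leave it alone. Origin: centre of its underside.

How it is judged:
By the outcome, as a careful person would: the job done as asked, in the order asked, and still so for the second after the job is handed in, with the robot touching nothing.
It also fails if it takes over 72 s, if anything falls off the work surface, if the arm or the gripper's body presses on something with over 40 N, if the wrist force passes 120 N, or if a joint passes its speed limit or range.

### The arm

A 6-joint arm with a two-finger parallel gripper is mounted at the origin on the work surface. World frame = base frame: x ahead of the robot, y to its left, z up, the work surface at z = 0. Lengths are in m, angles in degrees, forces in N, time in s.
With the tool pointing down it reaches from about 0.35 to 0.875 m from the base axis. Payload 4.2 kg.
Tool frame: the origin (TCP) lies between the finger pads; the fingertips stand 8 mm ahead of it and the grasp point (between the pads) lies 11 mm behind it; z points along the fingers, y is the line along which they close (so a half turn about z gives the same grasp; the last joint's range is limited). The gripper opens to 87 mm and grips with 3 to 60 N. Pads are 19 mm wide; open, the fingers measure 117 mm over their backs; the gripper's body (75 mm by 190 mm) begins 51 mm behind the grasp point.
Start: joints at [-49.469, 22.042, 0.453, 0, -68.411, -14.817], TCP at [0.271, -0.563, 0.191] pointing down, gripper open.
Joint ranges: [-179.83, 179.83], [-69.29, 118.12], [-61.27, 80.66], [-181.25, 117.63], [-171.15, -9.14], [-177.46, 177.46]. Speed limits (degrees/s): [159.86, 159.86, 180, 180, 180, 180].

### API

Orientations are given as a 3x3 rotation matrix whose columns are the frame's x, y, z axes.
In Python, from station import sense, capture, camera_model, finish_job, find_in gives the robot as it stands. The module is installed in compiled form; this text tells all that it offers.
- The arm moves only by the tool arm_command, never from a script. Its argument "motion" is a list of rows, each a list of 7 numbers: the finger opening in mm, from 0 to 87, then the shift along the tool's x, y, z in mm, then the turn, a rotation vector about the tool's x, y, z in rad. In form: [[jaw, dx, dy, dz, rx, ry, rz], ...]. A call has 1 to 8 rows; each row shifts and turns the commanded pose from where the row before left it, along the tool's axes as they then stand; what a row does not reach is not made up. A row lasts 1/10 s, in which the tool goes at most 50 mm and 8.59 degrees, less where a joint would pass 70% of its speed; a pose out of reach is approached as far as the arm can. A call with a gripper value outside its range is refused whole. The fingers move at their own pace and stop on an object; the grip force is fixed at half the most. Time passes only in rows, so rows that do not move let the fingers close. It gives the time, the measured TCP pose, the force, the opening and the grip force at its end, in the units of the state.
- sense(): the state, without advancing time (a new reading comes with each control period).
- capture(name): name is "scene" or "side" or "wrist"; returns the picture (400x640x3 uint8, red, green, blue); there is no depth.
- camera_model(name): a dict with "fx", "fy", "cx", "cy" (pixels), "R" (3x3) and "t" (3): a world point X has camera coordinates R X + t. Camera axes: x right, y down, z forward; pixel columns grow to the right and rows downward; lengths in m; the calibration is good to about 2 mm. A picture is of the moment at which its call begins: read the wrist's pose just before it. camera_model takes no time and is no camera call; for the wrist camera it gives the pose at the moment of the call.
- finish_job(): hands the job in; it is judged then, once.
Trained networks look in the newest picture that a camera, given by its name, has taken for a name from the list of things; names that differ only in an ending like _2 or _b are one class to them, and where a whole thing is asked for, a point or a joint stands for the part that bears it (a point fixed in the world has none). Each returns a list of dicts, best first, with "p" (0 to 1); they miss things now and then, are a little off and sometimes report something else, mostly with a low value. They report only what shows in the picture. A call takes as long as a camera call.
- find_in(target, camera): "location" ([row, column] in pixels, amid what is visible of it).
The state is a dict: "time_s": time; "joints": joint angles; "joint_velocities": joint speeds; "effort": joint torques, N m; "tcp_pos": TCP position; "ee_rot": TCP orientation; "wrist_force": force on the tool from outside, world axes, zero at the start; "moment": the same for the moment, N m; "gripper_width": opening from 0.0 (shut) to 1.0 (fully open); "gripper_force": force on a finger pad.
Only numpy, scipy, OpenCV 4.12 (cv2) and the standard library are available. Lean on these libraries where they do the work, as an engineer would, in place of code of your own. Each camera call takes 0.05 s, during which the arm holds its last target. There are 200 camera calls.

## Working session

There is one attempt and no reset: what is moved stays moved. The work goes in short steps, Python scripts to look and compute and a tool call to move; the robot and the scene stay as the last step left them, time stands still between calls to the robot, and variables do not carry over. Pictures are saved under pics/ and viewed, at most 10 in all, crops included, and the job is handed in when it is done.

Besides the shell and the picture viewer there is one more tool, called after ">>>" as name([rows], argument=value, ...), one row to a line, values as JSON. arm_command: Moves the arm, as the interface text tells. Its arguments: {"type":"object","properties":{"motion":{"type":"array"}},"required":["motion"]}

```bash
mkdir -p pics; cat > h.py <<'E'
import numpy as np, cv2
from station import *
def ray(cam,px,z):
    m=camera_model(cam);R=np.array(m["R"]);t=np.array(m["t"])
    d=R.T@np.array([(px[1]-m["cx"])/m["fx"],(px[0]-m["cy"])/m["fy"],1]);o=-R.T@t
    return o+d*(z-o[2])/d[2]
def proj(cam,X):
    m=camera_model(cam);c=np.array(m["R"])@np.array(X)+np.array(m["t"])
    return np.array([m["cy"]+m["fy"]*c[1]/c[2],m["cx"]+m["fx"]*c[0]/c[2]])
def save(im,n): cv2.imwrite("pics/"+n+".png",np.ascontiguousarray(im[:,:,::-1]))
E
python3 - <<'E'
from h import *
a=capture("scene");b=capture("side")
save(cv2.resize(np.vstack([a,b]),(480,600)) if 0 else a,"scene");save(b,"side")
for c in("scene","side"):
  print(c,np.round(-np.array(camera_model(c)["R"]).T@np.array(camera_model(c)["t"]),3))
  for n,z in(("guard",.05),("guard_bar",.088),("guard_mouth",.014),("lamp_top",.136),("lamp_lugs",.106),("cover",.05),("mug",.046)):
    print(c,n,[(np.round(d["location"]),round(d["p"],2),ray(c,d["location"],z).round(3)) for d in find_in(n,c)[:2]])
E
```

```text
scene [1.126 0.175 0.74 ]
scene guard [(array([155., 241.]), 0.88, array([ 0.494, -0.329,  0.05 ]))]
scene guard_bar [(array([156., 238.]), 0.63, array([ 0.535, -0.305,  0.088]))]
scene guard_mouth [(array([156., 243.]), 0.67, array([ 0.464, -0.346,  0.014]))]
scene lamp_top [(array([224., 433.]), 0.58, array([0.617, 0.206, 0.136]))]
scene lamp_lugs [(array([224., 437.]), 0.91, array([0.589, 0.216, 0.106]))]
scene cover [(array([184., 318.]), 0.66, array([ 0.518, -0.086,  0.05 ]))]
scene mug [(array([271., 328.]), 0.97, array([0.746, 0.028, 0.046])), (array([221., 434.]), 0.25, array([0.531, 0.213, 0.046]))]
side [0.512 0.625 0.914]
side guard [(array([157., 379.]), 0.73, array([ 0.485, -0.333,  0.05 ]))]
side guard_bar [(array([159., 375.]), 0.67, array([ 0.496, -0.278,  0.088]))]
side guard_mouth []
side lamp_top [(array([329., 348.]), 0.84, array([0.511, 0.27 , 0.136]))]
side lamp_lugs [(array([327., 348.]), 0.93, array([0.512, 0.252, 0.106]))]
side cover [(array([216., 362.]), 0.94, array([ 0.512, -0.092,  0.05 ]))]
side mug [(array([238., 263.]), 0.67, array([0.756, 0.022, 0.046])), (array([158., 376.]), 0.21, array([ 0.492, -0.332,  0.046]))]
```

View pics/scene.png

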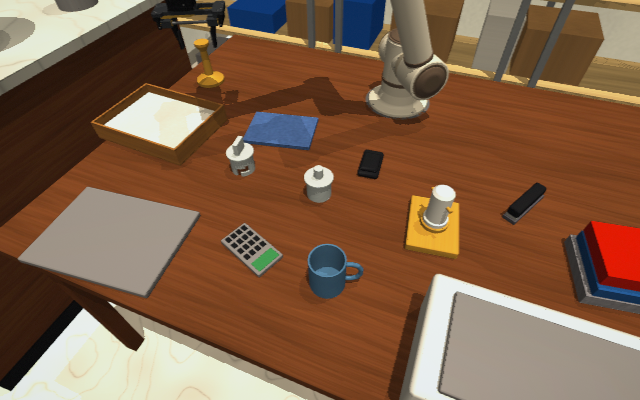

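View pics/side.png

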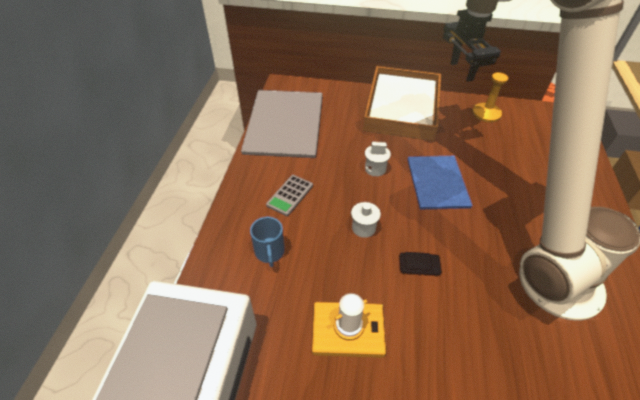

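The scene and side pictures show the guard near (155,241) in scene and (157,379) in side. The lamp is at (210,438) and (325,349), and the cover, mug and calculator lie between them. I'll look closer.

```bash
python3 - <<'E'
from h import *
a=capture("scene");b=capture("side")
def cr(im,r,c,h,w,k): return cv2.resize(im[r:r+h,c:c+w],None,fx=k,fy=k,interpolation=cv2.INTER_CUBIC)
top=np.hstack([cr(a,170,390,80,80,4.9)[:300,:390],cr(b,280,305,80,80,4.9)[:300,:390]])
bot=np.hstack([cr(a,130,205,60,78,5)[:300,:390],cr(b,130,340,60,78,5)[:300,:390]])
save(np.vstack([cr(np.hstack([a[175:255,390:470],b[285:365,310:390]]),0,0,80,160,4.8)[:,:],cv2.resize(np.hstack([a[132:177,205:285],b[137:182,340:420]]),(768,216))]),"crops")
E
```

```text
(no output)
```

View pics/crops.png

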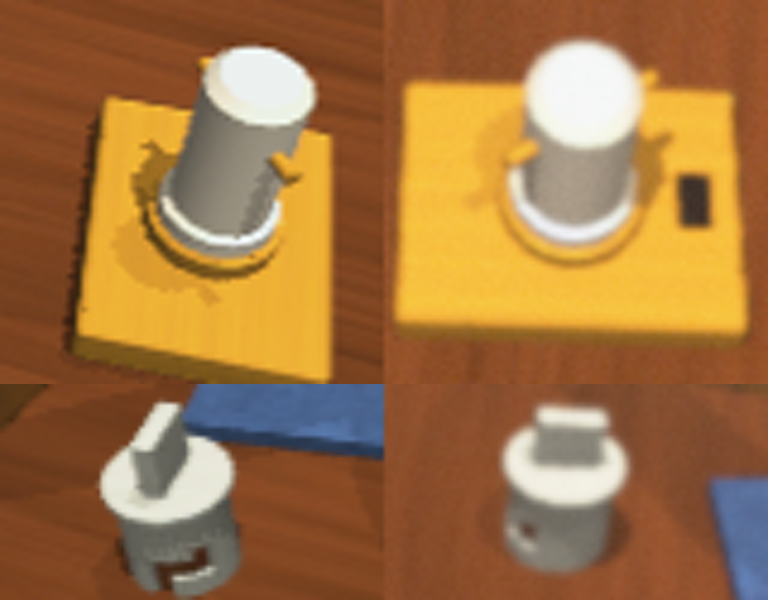

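```bash
python3 - <<'E'
from h import *
L=[("lug near","side",(317.9,335.2),.106),("lug far","side",(300.6,366.5),.106),("lug near","scene",(209.4,450.8),.106),("lug far","scene",(188.1,432.1),.106),
("top","scene",(191,444.2),.134),("top","side",(303.7,351.5),.134)]
for x,y in((405,82),(732,95),(745,320),(397,320)): L.append(("base","side",(285+y/4.8,310+(x-384)/4.8),.024))
for x,y in((172,406),(145,444)): L.append(("bar","scene",(132+(y-384)/4.8,205+x/4.8),.104))
for x,y in((538,412),(606,416)): L.append(("bar","side",(137+(y-384)/4.8,340+(x-384)/4.8),.104))
L.append(("cap","scene",(132+(472-384)/4.8,205+168/4.8),.066));L.append(("cap","side",(137+(463-384)/4.8,340+(565-384)/4.8),.066))
for n,c,p,z in L: print(n,c,ray(c,p,z).round(3))
m=camera_model("wrist");s=sense();print(np.round(s["ee_rot"],3),s["tcp_pos"],m["R"],m["t"])
E
```

```text
lug near side [0.54  0.237 0.106]
lug far side [0.48  0.187 0.106]
lug near scene [0.536 0.238 0.106]
lug far scene [0.486 0.187 0.106]
top scene [0.514 0.213 0.134]
top side [0.51  0.214 0.134]
base side [0.597 0.166 0.024]
base side [0.438 0.147 0.024]
base side [0.425 0.257 0.024]
base side [0.58  0.283 0.024]
bar scene [ 0.478 -0.327  0.104]
bar scene [ 0.512 -0.324  0.104]
bar side [ 0.511 -0.329  0.104]
bar side [ 0.469 -0.333  0.104]
cap scene [ 0.492 -0.329  0.066]
cap side [ 0.49  -0.329  0.066]
[[-0.901 -0.434  0.   ]
 [-0.434  0.901 -0.   ]
 [-0.    -0.    -1.   ]] [ 0.27117028 -0.56310497  0.19097637] [[-4.34566372e-01  9.00639809e-01 -6.03363514e-05]
 [ 8.67723062e-01  4.18701706e-01  2.67853632e-01]
 [ 2.41264907e-01  1.16347826e-01 -9.63459614e-01]] [ 0.62493862 -0.03241278  0.39067296]
```

The crops agree: the lug line is about 42° in world, the column axis is near (0.511, 0.212), and the guard is near (0.491, -0.329) with its bar at about 5°. Moving above the guard.

>>> arm_command([
  [87, -37.5, 14.4, -9, 0, 0, 0],
  [87, -37.5, 14.4, -9, 0, 0, 0],
  [87, -37.5, 14.4, -9, 0, 0, 0],
  [87, -37.5, 14.4, -9, 0, 0, 0],
  [87, -37.5, 14.4, -9, 0, 0, 0],
  [87, -37.5, 14.4, -9, 0, 0, 0],
  [87, -37.5, 14.4, -9, 0, 0, 0],
  [87, -37.5, 14.4, -9, 0, 0, 0],
])

```text
time_s: 1.7
tcp_pos: [0.4924, -0.3278, 0.2636]
ee_rot: [[-0.901, -0.434, 0.0], [-0.434, 0.901, -0.0], [-0.0, -0.0, -1.0]]
wrist_force: [0.3, -0.6, -1.2]
gripper_width: 0.999
gripper_force: 0.0
```

>>> arm_command([
  [87, 0, 0, 0, 0, 0, 0.12],
  [87, 0, 0, 0, 0, 0, 0.12],
  [87, 0, 0, 0, 0, 0, 0.12],
  [87, 0, 0, 0, 0, 0, 0],
  [87, 0, 0, 0, 0, 0, 0],
  [87, 0, 0, 0, 0, 0, 0],
])

```text
time_s: 2.3
tcp_pos: [0.4914, -0.3292, 0.263]
ee_rot: [[-0.996, -0.09, 0.0], [-0.09, 0.996, -0.0], [-0.0, -0.0, -1.0]]
wrist_force: [-0.9, -0.4, -0.8]
gripper_width: 1.001
gripper_force: 0.0
```

```bash
python3 - <<'E'
from h import *
s=sense();print(s["tcp_pos"],np.round(s["ee_rot"],3),np.round(s["joints"],1),s["time_s"])
save(capture("wrist"),"w1")
print(find_in("guard_bar","wrist")[:2],proj("wrist",[.491,-.329,.104]))
E
```

```text
[ 0.49141522 -0.32923686  0.26296255] [[-0.996 -0.09   0.   ]
 [-0.09   0.996 -0.   ]
 [-0.    -0.    -1.   ]] [-18.1  16.5   2.6   0.  -76.1 -66.7] 2.3
[{'location': [171.3, 318.5], 'p': 0.85}, {'location': [221.0, 630.8], 'p': 0.42}] [179.27946355 318.48395474]
```

View pics/w1.png

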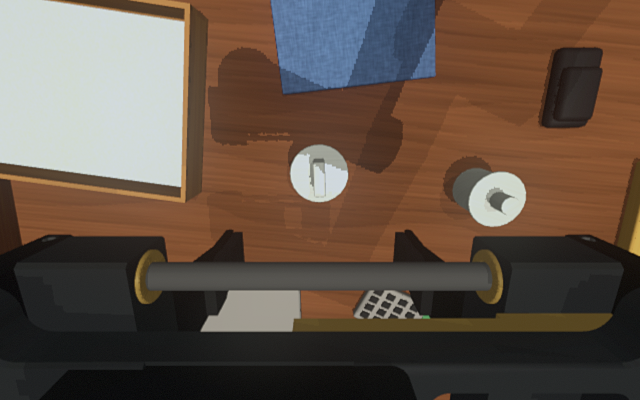

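The wrist picture shows the guard's cap at (173,319), with the bar roughly along the image's vertical, and the cover at right (200,497). I'll zoom in on the bar.

```bash
python3 - <<'E'
from h import *
im=cv2.imread("pics/w1.png")[130:220,265:385].copy()
im=cv2.resize(im,None,fx=6,fy=6,interpolation=cv2.INTER_CUBIC)
c,s=np.cos(np.radians(5.2)),np.sin(np.radians(5.2))
for z in(.104,.066):
  P=[proj("wrist",[.491+c*x-s*y,-.329+s*x+c*y,z]) for x,y in((.021,.007),(-.021,.007),(-.021,-.007),(.021,-.007))]
  cv2.polylines(im,[np.array([((p[1]-265)*6,(p[0]-130)*6) for p in P],int)],True,(0,0,255) if z>.1 else (0,255,0))
P=[proj("wrist",[.491+.038*np.cos(t),-.329+.038*np.sin(t),.066]) for t in np.linspace(0,6.2,60)]
cv2.polylines(im,[np.array([((p[1]-265)*6,(p[0]-130)*6) for p in P],int)],True,(255,0,0))
cv2.imwrite("pics/w1z.png",im)
E
```

```text
(no output)
```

View pics/w1z.png

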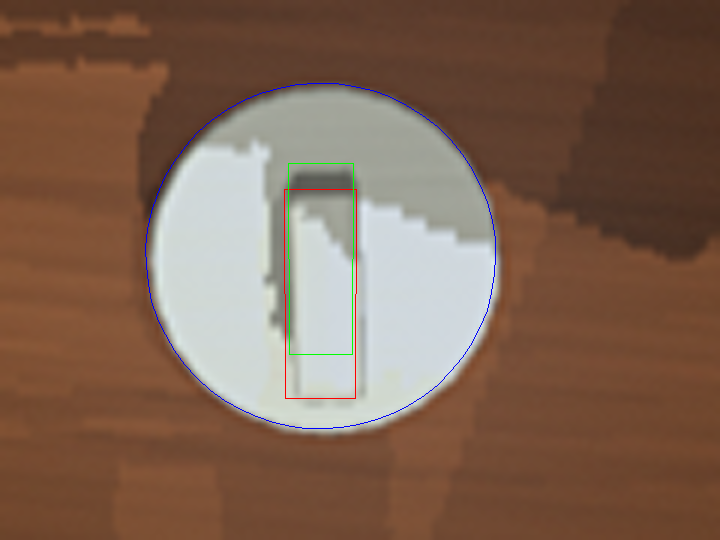

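>>> arm_command([
  [87, 0, 1, 10, 0, 0, -0.035],
  [60, 0, 0, 35, 0, 0, 0],
  [60, 0, 0, 35, 0, 0, 0],
  [50, 0, 0, 35, 0, 0, 0],
  [50, 0, 0, 30, 0, 0, 0],
  [50, 0, 0, 20, 0, 0, 0],
  [50, 0, 0, 13, 0, 0, 0],
  [50, 0, 0, 5, 0, 0, 0],
])

```text
time_s: 3.2
tcp_pos: [0.4909, -0.328, 0.0787]
ee_rot: [[-0.992, -0.124, -0.002], [-0.124, 0.992, 0.001], [0.002, 0.001, -1.0]]
wrist_force: [-0.2, -0.3, 0.8]
gripper_width: 0.584
gripper_force: 0.0
```

>>> arm_command([
  [50, 0, 0, 0, 0, 0, 0],
  [12, 0, 0, 0, 0, 0, 0],
  [8, 0, 0, 0, 0, 0, 0],
  [8, 0, 0, 0, 0, 0, 0],
  [8, 0, 0, 0, 0, 0, 0],
  [8, 0, 0, 0, 0, 0, 0],
  [8, 0, 0, 0, 0, 0, 0],
])

```text
time_s: 3.9
tcp_pos: [0.4914, -0.3281, 0.0801]
ee_rot: [[-0.992, -0.124, 0.0], [-0.124, 0.992, -0.0], [-0.0, -0.0, -1.0]]
wrist_force: [-0.4, 0.6, -0.2]
gripper_width: 0.136
gripper_force: 0.0
```

>>> arm_command([
  [4, 0, 0, 0, 0, 0, 0],
  [4, 0, 0, 0, 0, 0, 0],
  [4, 0, 0, 0, 0, 0, 0],
])

```text
time_s: 4.2
tcp_pos: [0.4914, -0.3281, 0.0799]
ee_rot: [[-0.992, -0.123, -0.0], [-0.123, 0.992, 0.0], [0.0, 0.0, -1.0]]
wrist_force: [-0.6, 0.8, 0.2]
gripper_width: 0.052
gripper_force: 0.0
```

```bash
python3 - <<'E'
from h import *
s=sense();print(s["gripper_width"],s["gripper_force"],s["wrist_force"],s["moment"])
a=capture("scene");b=capture("side")
save(cv2.resize(np.hstack([a[110:190,195:285],b[110:190,330:420]]),(792,352),interpolation=cv2.INTER_CUBIC),"g1")
E
```

```text
0.05247532268051186 0.0 [-0.55340187  0.77306996  0.19232717] [-0.02059965 -0.00477911  0.0009968 ]
```

View pics/g1.png

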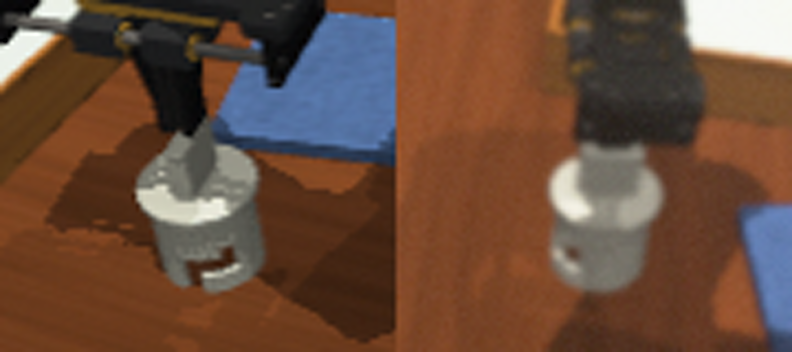

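```bash
python3 - <<'E'
from h import *
p=sense()["tcp_pos"]
for c,r0,c0 in(("scene",110,195),("side",110,330)):
  for n,q in (("tip",p+[0,0,-.008]),("tcp",p),("grasp",p+[0,0,.011]),("g+50",p+[0,0,.061])):
    a=proj(c,q);print(c,n,((a[1]-c0)*4.4).round(),((a[0]-r0)*4.4).round())
E
```

```text
scene tip 198.0 170.0
scene tcp 196.0 160.0
scene grasp 193.0 146.0
scene g+50 177.0 81.0
side tip 209.0 185.0
side tcp 210.0 176.0
side grasp 212.0 164.0
side g+50 220.0 106.0
```

```bash
python3 - <<'E'
from h import *
w=capture("wrist");p=sense()["tcp_pos"];w=w.copy()
for q in (p+[0,0,-.008],p,p+[0,0,.011]):
  a=proj("wrist",q);print(a.round());cv2.circle(w,(int(a[1]),int(a[0])),3,(255,0,0),1)
save(w,"w2")
E
```

```text
[223. 318.]
[227. 318.]
[233. 318.]
```

View pics/w2.png

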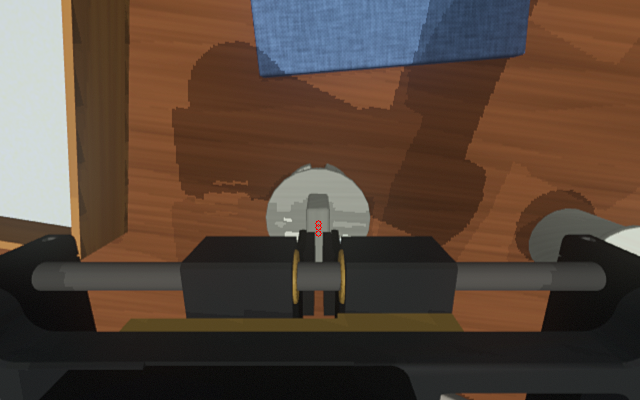

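The wrist picture shows the cap at (215,318) with the bar between the finger tips at about (232,320). The tips look higher than the reported TCP, and the fingers closed on nothing. I'll triangulate the tips.

```bash
python3 - <<'E'
from h import *
def line(c,px):
  a,b=ray(c,px,0.),ray(c,px,.3);return a,(b-a)/np.linalg.norm(b-a)
L=[line("scene",(140,235.9)),line("wrist",(232,320))]
A=sum(np.eye(3)-np.outer(d,d) for a,d in L);B=sum((np.eye(3)-np.outer(d,d))@a for a,d in L)
print(np.linalg.solve(A,B))
for z in (.08,.09,.1,.11): print(z,ray("scene",(140,235.9),z).round(3),ray("wrist",(232,320),z).round(3))
c=sense()["tcp_pos"]
P=np.array([proj("wrist",[.491+.038*np.cos(t),-.328+.038*np.sin(t),.066]) for t in np.linspace(0,6.2,60)])
print("cap expected",P.min(0),P.max(0), "bar top",[proj("wrist",[.491+x,-.328,.104]).round() for x in(-.021,.021)])
w=cv2.imread("pics/w2.png")[150:300,240:400];s=capture("scene")[115:180,205:275,::-1]
cv2.imwrite("pics/z2.png",np.hstack([cv2.resize(w,(480,450),interpolation=2),cv2.resize(np.ascontiguousarray(s),(310,288),interpolation=2).__array__() if 0 else cv2.resize(np.ascontiguousarray(s),(320,450),interpolation=2)]))
E
```

```text
[ 0.48956591 -0.33111873  0.0997305 ]
0.08 [ 0.472 -0.351  0.08 ] [ 0.495 -0.326  0.08 ]
0.09 [ 0.482 -0.343  0.09 ] [ 0.491 -0.327  0.09 ]
0.1 [ 0.491 -0.335  0.1  ] [ 0.487 -0.328  0.1  ]
0.11 [ 0.501 -0.327  0.11 ] [ 0.483 -0.328  0.11 ]
cap expected [167.63949991 265.80970415] [267.32579422 370.9651218 ] bar top [array([208., 323.]), array([272., 314.])]
```

View pics/z2.png

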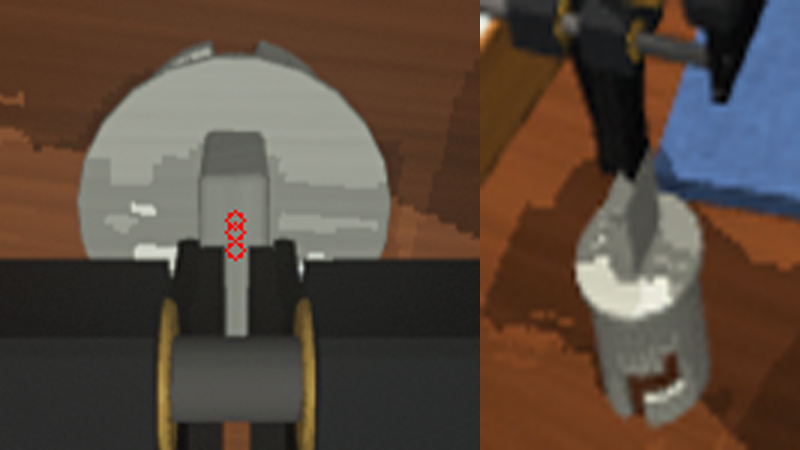

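The zoom shows the fingers closed at zoom (240,245), above the bar rather than around it. The real tips are about 35 mm higher than stated. I'll open, lower by 32 mm and close.

>>> arm_command([
  [50, 0, 0, 0, 0, 0, 0],
  [50, 0, 0, 0, 0, 0, 0],
  [50, 0, 0, 0, 0, 0, 0],
  [50, 0, 0, 0, 0, 0, 0],
  [50, 0, 0, 0, 0, 0, 0],
  [50, 0, 0, 0, 0, 0, 0],
])

```text
time_s: 5.0
tcp_pos: [0.4914, -0.3281, 0.0799]
ee_rot: [[-0.992, -0.123, -0.0], [-0.123, 0.992, 0.0], [0.0, 0.0, -1.0]]
wrist_force: [-0.1, 0.3, 0.5]
gripper_width: 0.5
gripper_force: 0.0
```

>>> arm_command([
  [50, 0, 0, 8, 0, 0, 0],
  [50, 0, 0, 6, 0, 0, 0],
  [50, 0, 0, 5, 0, 0, 0],
  [50, 0, 0, 4, 0, 0, 0],
  [50, 0, 0, 2, 0, 0, 0],
  [50, 0, 0, 0, 0, 0, 0],
])

```text
time_s: 5.6
tcp_pos: [0.4912, -0.328, 0.0545]
ee_rot: [[-0.992, -0.123, -0.001], [-0.123, 0.992, 0.0], [0.001, 0.0, -1.0]]
wrist_force: [-0.5, 0.2, 0.0]
gripper_width: 0.575
gripper_force: 0.0
```

>>> arm_command([
  [50, 0, 0, 3, 0, 0, 0],
  [50, 0, 0, 2, 0, 0, 0],
  [50, 0, 0, 2, 0, 0, 0],
  [50, 0, 0, 0, 0, 0, 0],
])

```text
time_s: 6.0
tcp_pos: [0.4912, -0.328, 0.0476]
ee_rot: [[-0.992, -0.123, -0.001], [-0.123, 0.992, 0.0], [0.001, 0.0, -1.0]]
wrist_force: [-0.1, -0.4, 0.6]
gripper_width: 0.574
gripper_force: 0.0
```

>>> arm_command([
  [6, 0, 0, 0, 0, 0, 0],
  [6, 0, 0, 0, 0, 0, 0],
  [6, 0, 0, 0, 0, 0, 0],
  [6, 0, 0, 0, 0, 0, 0],
  [6, 0, 0, 0, 0, 0, 0],
  [6, 0, 0, 0, 0, 0, 0],
  [6, 0, 0, 0, 0, 0, 0],
  [6, 0, 0, 0, 0, 0, 0],
])

```text
time_s: 6.8
tcp_pos: [0.4915, -0.3282, 0.0479]
ee_rot: [[-0.992, -0.123, 0.0], [-0.123, 0.992, -0.0], [-0.0, -0.0, -1.0]]
wrist_force: [0.5, -1.2, -1.3]
gripper_width: 0.156
gripper_force: 30.0
```

Gripped: 14 mm opening at 30 N. Lifting and carrying to the lamp.

>>> arm_command([
  [6, 0, 0, -8, 0, 0, 0],
  [6, 0, 0, -20, 0, 0, 0],
  [6, 0, 0, -30, 0, 0, 0],
  [6, 0, 0, -35, 0, 0, 0],
  [6, 0, 0, -35, 0, 0, 0],
  [6, 0, 0, -30, 0, 0, 0],
  [6, 0, 0, -17, 0, 0, 0],
  [6, 0, 0, 0, 0, 0, 0],
])

```text
time_s: 7.6
tcp_pos: [0.4923, -0.3284, 0.2258]
ee_rot: [[-0.992, -0.124, 0.005], [-0.124, 0.992, -0.002], [-0.005, -0.002, -1.0]]
wrist_force: [0.4, -0.6, -3.5]
gripper_width: 0.161
gripper_force: 30.0
```

>>> arm_command([
  [6, -3, 18, 0, 0, 0, 0],
  [6, -5, 30, 0, 0, 0, 0],
  [6, -6, 38, 0, 0, 0, 0],
  [6, -7, 42, 0, 0, 0, 0],
  [6, -7, 42, 0, 0, 0, 0],
  [6, -7, 42, 0, 0, 0, 0],
  [6, -7, 42, 0, 0, 0, 0],
  [6, -7, 42, 0, 0, 0, 0],
])

```text
time_s: 8.4
tcp_pos: [0.5017, -0.0267, 0.221]
ee_rot: [[-0.992, -0.123, -0.004], [-0.123, 0.992, 0.0], [0.004, 0.001, -1.0]]
wrist_force: [-0.0, -0.1, -4.3]
gripper_width: 0.154
gripper_force: 30.0
```

>>> arm_command([
  [6, -7, 42, 0, 0, 0, 0],
  [6, -7, 42, 0, 0, 0, 0],
  [6, -7, 42, 0, 0, 0, 0],
  [6, -6, 38, 0, 0, 0, 0],
  [6, -5, 30, 0, 0, 0, 0],
  [6, -4, 25, 0, 0, 0, 0],
  [6, 0, 0, 0, 0, 0, 0],
  [6, 0, 0, 0, 0, 0, 0],
])

```text
time_s: 9.2
tcp_pos: [0.5108, 0.1933, 0.2209]
ee_rot: [[-0.992, -0.124, -0.004], [-0.124, 0.992, -0.002], [0.004, -0.002, -1.0]]
wrist_force: [0.0, -0.2, -3.7]
gripper_width: 0.157
gripper_force: 30.0
```

>>> arm_command([
  [6, 0, 0, 0, 0, 0, -0.1],
  [6, 0, 0, 0, 0, 0, -0.12],
  [6, 0, 0, 0, 0, 0, -0.12],
  [6, 0, 0, 0, 0, 0, -0.12],
  [6, 0, 0, 0, 0, 0, -0.1],
  [6, 0, 0, 0, 0, 0, -0.058],
  [6, 0, 0, 0, 0, 0, 0],
  [6, 0, 0, 0, 0, 0, 0],
])

```text
time_s: 10.0
tcp_pos: [0.5117, 0.1925, 0.2224]
ee_rot: [[-0.739, -0.674, -0.001], [-0.674, 0.739, -0.001], [0.001, 0.0, -1.0]]
wrist_force: [0.0, -0.6, -4.0]
gripper_width: 0.159
gripper_force: 30.0
```

>>> arm_command([
  [6, -6, 7, 0, 0, 0, 0],
  [6, -7, 7.4, 0, 0, 0, 0],
  [6, 0, 0, 12, 0, 0, 0],
  [6, 0, 0, 8, 0, 0, 0],
  [6, 0, 0, 0, 0, 0, 0],
  [6, 0, 0, 0, 0, 0, 0],
])

```text
time_s: 10.6
tcp_pos: [0.5118, 0.2125, 0.2024]
ee_rot: [[-0.737, -0.676, -0.001], [-0.676, 0.737, -0.001], [0.001, -0.0, -1.0]]
wrist_force: [-0.9, 0.2, -3.4]
gripper_width: 0.157
gripper_force: 30.0
```

```bash
python3 - <<'E'
from h import *
s=sense();p=np.array(s["tcp_pos"]);print(p,s["joints"].round(1) if hasattr(s["joints"],"round") else s["joints"])
t=np.linspace(0,6.283,80);o=[]
for c,r0,c0 in(("scene",150,400),("side",235,300)):
  im=capture(c)[r0:r0+100,c0:c0+80,::-1];im=cv2.resize(np.ascontiguousarray(im),None,fx=5,fy=5,interpolation=2)
  g=p+[0,0,-.048]
  for R,z,ctr,col in((.038,g[2]+.066,p,(0,0,255)),(.0325,g[2],p,(0,255,0)),(.025,.130,[.511,.212],(255,0,0)),(.025,.05,[.511,.212],(255,0,0))):
    P=np.array([proj(c,[ctr[0]+R*np.cos(a),ctr[1]+R*np.sin(a),z]) for a in t])
    cv2.polylines(im,[np.int32(np.c_[(P[:,1]-c0)*5,(P[:,0]-r0)*5])],True,col)
  o.append(im)
cv2.imwrite("pics/fit.png",np.hstack(o))
E
```

```text
[0.51181479 0.21253108 0.20238063] [ 39.3  14.7  -8.5   0.  -66.8 -86.8]
```

View pics/fit.png

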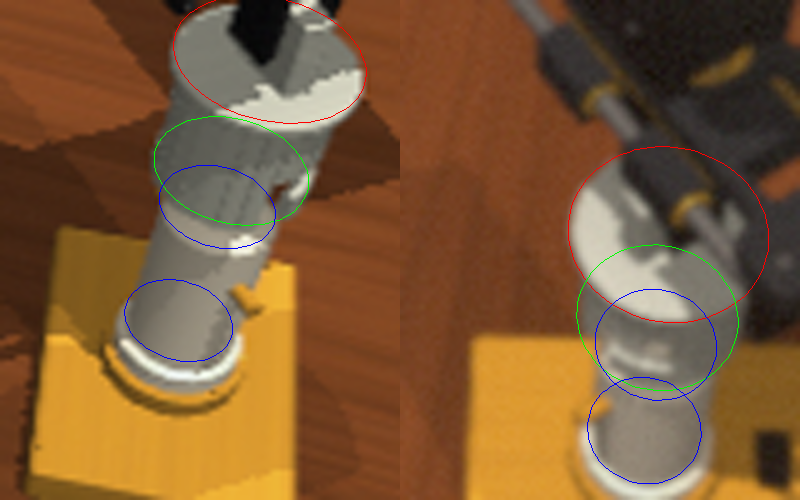

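The overlay shows the guard's cap (zoom 268,65) over the column within about 1 mm in both views. Descending gently.

>>> arm_command([
  [6, 0, 0, 8, 0, 0, 0],
  [6, 0, 0, 6, 0, 0, 0],
  [6, 0, 0, 4, 0, 0, 0],
  [6, 0, 0, 2, 0, 0, 0],
  [6, 0, 0, 1, 0, 0, 0],
  [6, 0, 0, 0, 0, 0, 0],
])

```text
time_s: 11.3
tcp_pos: [0.5121, 0.2128, 0.1819]
ee_rot: [[-0.737, -0.676, 0.0], [-0.676, 0.737, -0.0], [0.0, -0.0, -1.0]]
wrist_force: [0.4, 0.1, -3.7]
gripper_width: 0.158
gripper_force: 30.0
```

>>> arm_command([
  [6, 0, 0, 1, 0, 0, 0],
  [6, 0, 0, 1, 0, 0, 0],
  [6, 0, 0, 1, 0, 0, 0],
  [6, 0, 0, 0, 0, 0, 0],
])

```text
time_s: 11.7
tcp_pos: [0.5119, 0.2128, 0.1788]
ee_rot: [[-0.737, -0.676, -0.0], [-0.676, 0.737, -0.0], [0.0, 0.0, -1.0]]
wrist_force: [-0.8, 0.3, -3.9]
gripper_width: 0.155
gripper_force: 30.0
```

>>> arm_command([
  [6, 0, 0, 1, 0, 0, 0],
  [6, 0, 0, 1, 0, 0, 0],
  [6, 0, 0, 0, 0, 0, 0],
])

```text
time_s: 12.0
tcp_pos: [0.512, 0.213, 0.1768]
ee_rot: [[-0.737, -0.676, -0.0], [-0.676, 0.737, 0.0], [-0.0, 0.0, -1.0]]
wrist_force: [0.1, 0.9, -3.6]
gripper_width: 0.162
gripper_force: 30.0
```

>>> arm_command([
  [6, 0, 0, 2, 0, 0, 0],
  [6, 0, 0, 2, 0, 0, 0],
  [6, 0, 0, 2, 0, 0, 0],
  [6, 0, 0, 0, 0, 0, 0],
])

```text
time_s: 12.4
tcp_pos: [0.5119, 0.213, 0.1705]
ee_rot: [[-0.737, -0.676, -0.0], [-0.676, 0.737, 0.0], [0.0, 0.0, -1.0]]
wrist_force: [-0.5, 1.5, -6.1]
gripper_width: 0.16
gripper_force: 30.0
```

>>> arm_command([
  [6, 0, 0, 2, 0, 0, 0],
  [6, 0, 0, 2, 0, 0, 0],
  [6, 0, 0, 2, 0, 0, 0],
  [6, 0, 0, 1, 0, 0, 0],
  [6, 0, 0, 0, 0, 0, 0],
])

```text
time_s: 12.9
tcp_pos: [0.512, 0.213, 0.1637]
ee_rot: [[-0.737, -0.676, -0.0], [-0.676, 0.737, 0.0], [-0.0, 0.0, -1.0]]
wrist_force: [-0.6, 1.8, -4.5]
gripper_width: 0.157
gripper_force: 30.0
```

>>> arm_command([
  [6, 0, 0, 1, 0, 0, 0],
  [6, 0, 0, 1, 0, 0, 0],
  [6, 0, 0, 0, 0, 0, 0],
])

```text
time_s: 13.2
tcp_pos: [0.5121, 0.2129, 0.1619]
ee_rot: [[-0.737, -0.676, 0.0], [-0.676, 0.737, 0.0], [-0.0, 0.0, -1.0]]
wrist_force: [-0.6, 1.7, -3.7]
gripper_width: 0.159
gripper_force: 30.0
```

>>> arm_command([
  [6, 0, 0, 1, 0, 0, 0],
  [6, 0, 0, 1, 0, 0, 0],
  [6, 0, 0, 0, 0, 0, 0],
])

```text
time_s: 13.5
tcp_pos: [0.512, 0.2129, 0.1598]
ee_rot: [[-0.737, -0.676, 0.0], [-0.676, 0.737, 0.0], [-0.0, 0.0, -1.0]]
wrist_force: [-0.7, 2.8, -3.2]
gripper_width: 0.164
gripper_force: 30.0
```

>>> arm_command([
  [6, -0.5, 0.6, 0, 0, 0, 0],
  [6, 0, 0, 0, 0, 0, 0],
])

```text
time_s: 13.7
tcp_pos: [0.5119, 0.2132, 0.1598]
ee_rot: [[-0.737, -0.676, -0.0], [-0.676, 0.737, -0.001], [0.001, -0.001, -1.0]]
wrist_force: [0.3, 0.6, -3.9]
gripper_width: 0.155
gripper_force: 30.0
```

>>> arm_command([
  [6, 0, 0, 1, 0, 0, 0],
  [6, 0, 0, 1, 0, 0, 0],
  [6, 0, 0, 0, 0, 0, 0],
])

```text
time_s: 14.0
tcp_pos: [0.5118, 0.2132, 0.1576]
ee_rot: [[-0.737, -0.676, -0.001], [-0.676, 0.737, -0.001], [0.001, -0.0, -1.0]]
wrist_force: [-0.8, 0.6, -3.5]
gripper_width: 0.156
gripper_force: 30.0
```

>>> arm_command([
  [6, 0, 0, 1, 0, 0, 0],
  [6, 0, 0, 1, 0, 0, 0],
  [6, 0, 0, 0, 0, 0, 0],
])

```text
time_s: 14.3
tcp_pos: [0.5118, 0.2134, 0.1557]
ee_rot: [[-0.737, -0.676, -0.0], [-0.676, 0.737, -0.0], [0.001, 0.0, -1.0]]
wrist_force: [1.0, 0.0, -5.0]
gripper_width: 0.156
gripper_force: 30.0
```

>>> arm_command([
  [6, 0, 0, 1, 0, 0, 0],
  [6, 0, 0, 1, 0, 0, 0],
  [6, 0, 0, 1, 0, 0, 0],
  [6, 0, 0, 0, 0, 0, 0],
])

```text
time_s: 14.7
tcp_pos: [0.5119, 0.2136, 0.1528]
ee_rot: [[-0.737, -0.676, -0.0], [-0.676, 0.737, -0.0], [0.0, 0.0, -1.0]]
wrist_force: [-1.0, -0.2, -4.3]
gripper_width: 0.157
gripper_force: 30.0
```

>>> arm_command([
  [6, 0, 0, 2, 0, 0, 0],
  [6, 0, 0, 2, 0, 0, 0],
  [6, 0, 0, 0, 0, 0, 0],
])

```text
time_s: 15.0
tcp_pos: [0.5118, 0.2135, 0.1485]
ee_rot: [[-0.737, -0.676, -0.001], [-0.676, 0.737, -0.0], [0.001, 0.0, -1.0]]
wrist_force: [0.1, 0.1, -4.4]
gripper_width: 0.156
gripper_force: 30.0
```

>>> arm_command([
  [6, 0, 0, 2, 0, 0, 0],
  [6, 0, 0, 2, 0, 0, 0],
  [6, 0, 0, 0, 0, 0, 0],
])

```text
time_s: 15.3
tcp_pos: [0.5118, 0.2135, 0.1445]
ee_rot: [[-0.737, -0.676, -0.001], [-0.676, 0.737, -0.0], [0.001, 0.0, -1.0]]
wrist_force: [-0.5, 1.4, -3.4]
gripper_width: 0.156
gripper_force: 30.0
```

>>> arm_command([
  [6, 0, 0, 2, 0, 0, 0],
  [6, 0, 0, 2, 0, 0, 0],
  [6, 0, 0, 0, 0, 0, 0],
])

```text
time_s: 15.6
tcp_pos: [0.5118, 0.2135, 0.1406]
ee_rot: [[-0.737, -0.676, -0.001], [-0.676, 0.737, -0.0], [0.001, 0.0, -1.0]]
wrist_force: [-0.2, -0.2, -4.9]
gripper_width: 0.16
gripper_force: 30.0
```

```bash
python3 - <<'E'
from h import *
s=sense();print(s["tcp_pos"],s["wrist_force"],s["moment"])
E
```

```text
[0.51181125 0.21349355 0.14057026] [-0.23778045 -0.16721309 -4.88639057] [0.17303219 0.07197451 0.04188619]
```

>>> arm_command([
  [6, 0, 0, 2, 0, 0, 0],
  [6, 0, 0, 2, 0, 0, 0],
  [6, 0, 0, 0, 0, 0, 0],
])

```text
time_s: 15.9
tcp_pos: [0.5118, 0.2135, 0.1366]
ee_rot: [[-0.737, -0.676, -0.001], [-0.676, 0.737, -0.0], [0.001, 0.0, -1.0]]
wrist_force: [-0.7, -0.1, -3.4]
gripper_width: 0.156
gripper_force: 30.0
```

>>> arm_command([
  [6, 0, 0, 1, 0, 0, 0],
  [6, 0, 0, 1, 0, 0, 0],
  [6, 0, 0, 1, 0, 0, 0],
  [6, 0, 0, 0.5, 0, 0, 0],
  [6, 0, 0, 0, 0, 0, 0],
])

```text
time_s: 16.4
tcp_pos: [0.5119, 0.2136, 0.1333]
ee_rot: [[-0.737, -0.676, -0.0], [-0.676, 0.737, -0.0], [0.0, 0.0, -1.0]]
wrist_force: [-0.2, 1.3, -3.4]
gripper_width: 0.158
gripper_force: 30.0
```

>>> arm_command([
  [6, 0, 0, 0, 0, 0, 0.04],
  [6, 0, 0, 0, 0, 0, 0.04],
  [6, 0, 0, 0, 0, 0, 0.04],
  [6, 0, 0, 0, 0, 0, 0],
])

```text
time_s: 16.8
tcp_pos: [0.5121, 0.2135, 0.1335]
ee_rot: [[-0.813, -0.583, 0.0], [-0.583, 0.813, -0.0], [0.0, -0.0, -1.0]]
wrist_force: [0.2, -1.1, -4.9]
gripper_width: 0.166
gripper_force: 30.0
```

```bash
python3 - <<'E'
from h import *
s=sense();print(s["tcp_pos"],s["wrist_force"],s["moment"])
E
```

```text
[0.51205801 0.21347718 0.13345528] [ 0.16412693 -1.1242233  -4.85424325] [ 0.05084841 -0.00946944 -0.02669726]
```

>>> arm_command([
  [6, 0, 0, 0, 0, 0, 0.05],
  [6, 0, 0, 0, 0, 0, 0.05],
  [6, 0, 0, 0, 0, 0, 0.05],
  [6, 0, 0, 0, 0, 0, 0.05],
  [6, 0, 0, 0, 0, 0, 0],
])

```text
time_s: 17.3
tcp_pos: [0.512, 0.2135, 0.1335]
ee_rot: [[-0.912, -0.41, 0.0], [-0.41, 0.912, -0.0], [-0.0, -0.0, -1.0]]
wrist_force: [0.1, 0.4, -3.3]
gripper_width: 0.159
gripper_force: 30.0
```

>>> arm_command([
  [6, 0, 0, 0, 0, 0, 0.05],
  [6, 0, 0, 0, 0, 0, 0.05],
  [6, 0, 0, 0, 0, 0, 0.05],
  [6, 0, 0, 0, 0, 0, 0.05],
  [6, 0, 0, 0, 0, 0, 0.05],
  [6, 0, 0, 0, 0, 0, 0.05],
  [6, 0, 0, 0, 0, 0, 0],
])

```text
time_s: 18.0
tcp_pos: [0.512, 0.2136, 0.1335]
ee_rot: [[-0.992, -0.123, 0.0], [-0.123, 0.992, -0.0], [-0.0, -0.0, -1.0]]
wrist_force: [-0.2, -0.1, -4.8]
gripper_width: 0.157
gripper_force: 30.0
```

>>> arm_command([
  [6, 0, 0, 0, 0, 0, 0.05],
  [6, 0, 0, 0, 0, 0, 0.05],
  [6, 0, 0, 0, 0, 0, 0.05],
  [6, 0, 0, 0, 0, 0, 0],
])

```text
time_s: 18.4
tcp_pos: [0.512, 0.2136, 0.1334]
ee_rot: [[-1.0, 0.026, 0.0], [0.026, 1.0, -0.0], [-0.0, -0.0, -1.0]]
wrist_force: [-0.4, -0.7, -3.7]
gripper_width: 0.156
gripper_force: 30.0
```

```bash
python3 - <<'E'
from h import *
s=sense();print(s["tcp_pos"],s["wrist_force"],s["moment"])
E
```

```text
[0.51201044 0.2135632  0.13344327] [-0.36230508 -0.70778665 -3.70929023] [ 0.02305135 -0.02450078 -0.03204626]
```

>>> arm_command([
  [6, 0, 0, 0, 0, 0, 0.02],
  [6, 0, 0, 0, 0, 0, 0.02],
  [6, 0, 0, 0, 0, 0, 0.02],
  [6, 0, 0, 0, 0, 0, 0],
])

```text
time_s: 18.8
tcp_pos: [0.512, 0.2136, 0.1335]
ee_rot: [[-0.996, 0.088, 0.0], [0.088, 0.996, 0.0], [-0.0, 0.0, -1.0]]
wrist_force: [-0.3, 0.1, -3.1]
gripper_width: 0.16
gripper_force: 30.0
```

```bash
python3 - <<'E'
from h import *
s=sense();print(s["tcp_pos"],s["wrist_force"],s["moment"])
E
```

```text
[0.51198784 0.21361572 0.13345411] [-0.27949467  0.14206098 -3.07636423] [-0.00650299 -0.04805039 -0.02920525]
```

>>> arm_command([
  [6, 0, 0, 0, 0, 0, 0.02],
  [6, 0, 0, 0, 0, 0, 0.02],
  [6, 0, 0, 0, 0, 0, 0],
])

```text
time_s: 19.1
tcp_pos: [0.512, 0.2136, 0.1334]
ee_rot: [[-0.992, 0.128, -0.0], [0.128, 0.992, -0.0], [0.0, -0.0, -1.0]]
wrist_force: [0.0, 0.3, -3.9]
gripper_width: 0.159
gripper_force: 30.0
```

```bash
python3 - <<'E'
from h import *
s=sense();print(s["tcp_pos"],s["wrist_force"],s["moment"])
E
```

```text
[0.51198236 0.21360157 0.13343561] [ 0.04325711  0.26624948 -3.93307094] [-0.01675051  0.04900346 -0.04463938]
```

>>> arm_command([
  [6, 0, 0, 0, 0, 0, 0.018],
  [6, 0, 0, 0, 0, 0, 0.018],
  [6, 0, 0, 0, 0, 0, 0],
])

```text
time_s: 19.4
tcp_pos: [0.5119, 0.2137, 0.1334]
ee_rot: [[-0.986, 0.164, -0.0], [0.164, 0.986, 0.0], [0.0, 0.0, -1.0]]
wrist_force: [-0.0, 1.4, -4.5]
gripper_width: 0.157
gripper_force: 30.0
```

```bash
python3 - <<'E'
from h import *
s=sense();print(s["wrist_force"],s["moment"],s["ee_rot"][0])
E
```

```text
[-0.01374533  1.3578898  -4.52695898] [ 0.08067921  0.11427499 -0.02753999] [-9.86459101e-01  1.64007358e-01 -1.69226198e-04]
```

>>> arm_command([
  [6, 0, 0, 0, 0, 0, 0.018],
  [6, 0, 0, 0, 0, 0, 0],
])

```text
time_s: 19.6
tcp_pos: [0.5118, 0.2138, 0.1334]
ee_rot: [[-0.983, 0.182, -0.0], [0.182, 0.983, 0.0], [0.0, 0.0, -1.0]]
wrist_force: [-1.9, 1.5, -3.3]
gripper_width: 0.157
gripper_force: 30.0
```

```bash
python3 - <<'E'
from h import *
s=sense();print(s["wrist_force"],s["moment"],s["ee_rot"][0])
E
```

```text
[-1.93193707  1.52333577 -3.34170693] [0.24164177 0.42313626 0.04688352] [-9.83351126e-01  1.81715232e-01 -3.69646034e-04]
```

>>> arm_command([
  [6, 0, 0, 0, 0, 0, 0.015],
  [6, 0, 0, 0, 0, 0, 0],
])

```text
time_s: 19.8
tcp_pos: [0.5117, 0.2138, 0.1334]
ee_rot: [[-0.981, 0.196, -0.001], [0.196, 0.981, 0.0], [0.001, 0.0, -1.0]]
wrist_force: [-2.4, 1.2, -3.5]
gripper_width: 0.161
gripper_force: 30.0
```

```bash
python3 - <<'E'
from h import *
s=sense();print(s["wrist_force"],s["moment"],s["ee_rot"][0],s["joints"][5])
E
```

```text
[-2.38493619  1.23331738 -3.5053593 ] [0.58072685 0.73051122 0.10473682] [-9.80562338e-01  1.96207139e-01 -5.09549220e-04] -140.70283447435253
```

>>> arm_command([
  [6, 0, 0, 0, 0, 0, -0.03],
  [6, 0, 0, 0, 0, 0, -0.022],
  [6, 0, 0, 0, 0, 0, 0],
  [6, 0, 0, 1, 0, 0, 0],
  [6, 0, 0, 1, 0, 0, 0],
  [6, 0, 0, 0, 0, 0, 0],
])

```text
time_s: 20.4
tcp_pos: [0.512, 0.2135, 0.1313]
ee_rot: [[-0.989, 0.145, -0.0], [0.145, 0.989, -0.0], [0.0, -0.0, -1.0]]
wrist_force: [-0.7, -0.3, -3.7]
gripper_width: 0.157
gripper_force: 30.0
```

>>> arm_command([
  [6, 0, 0, 0.7, 0, 0, 0],
  [6, 0, 0, 0.7, 0, 0, 0],
  [6, 0, 0, 0, 0, 0, 0],
])

```text
time_s: 20.7
tcp_pos: [0.5119, 0.2136, 0.1299]
ee_rot: [[-0.989, 0.145, -0.0], [0.145, 0.989, -0.0], [0.0, -0.0, -1.0]]
wrist_force: [0.6, -0.2, -3.4]
gripper_width: 0.16
gripper_force: 30.0
```

>>> arm_command([
  [6, 0, 0, 0.7, 0, 0, 0],
  [6, 0, 0, 0.5, 0, 0, 0],
  [6, 0, 0, 0, 0, 0, 0],
])

```text
time_s: 21.0
tcp_pos: [0.5119, 0.2136, 0.1287]
ee_rot: [[-0.989, 0.145, -0.0], [0.145, 0.989, -0.0], [0.0, -0.0, -1.0]]
wrist_force: [0.7, -0.5, -3.9]
gripper_width: 0.161
gripper_force: 30.0
```

```bash
python3 - <<'E'
from h import *
s=sense();print(s["tcp_pos"],s["wrist_force"],s["moment"],s["ee_rot"][0],s["joints"][5])
E
```

```text
[0.51191453 0.2135778  0.12872652] [ 0.66840346 -0.50574148 -3.91463334] [-0.0504244  -0.03456147 -0.03972723] [-9.89474964e-01  1.44704017e-01 -2.08827922e-04] -137.7082061706828
```

Free past the ceiling height, so the lugs are entering the notches. Continuing down.

>>> arm_command([
  [6, 0, 0, 0.7, 0, 0, 0],
  [6, 0, 0, 0.7, 0, 0, 0],
  [6, 0, 0, 0, 0, 0, 0],
])

```text
time_s: 21.3
tcp_pos: [0.5119, 0.2136, 0.1273]
ee_rot: [[-0.989, 0.145, -0.0], [0.145, 0.989, -0.0], [0.0, -0.0, -1.0]]
wrist_force: [-0.1, 1.2, -4.4]
gripper_width: 0.157
gripper_force: 30.0
```

>>> arm_command([
  [6, 0, 0, 0.7, 0, 0, 0],
  [6, 0, 0, 0.7, 0, 0, 0],
  [6, 0, 0, 0.5, 0, 0, 0],
  [6, 0, 0, 0, 0, 0, 0],
])

```text
time_s: 21.7
tcp_pos: [0.5119, 0.2137, 0.1255]
ee_rot: [[-0.989, 0.145, -0.0], [0.145, 0.989, 0.0], [0.0, 0.0, -1.0]]
wrist_force: [0.0, 0.6, -3.5]
gripper_width: 0.158
gripper_force: 30.0
```

>>> arm_command([
  [6, 0, 0, 0.6, 0, 0, 0],
  [6, 0, 0, 0, 0, 0, 0],
])

```text
time_s: 21.9
tcp_pos: [0.5119, 0.2137, 0.1249]
ee_rot: [[-0.989, 0.145, -0.0], [0.145, 0.989, 0.0], [0.0, 0.0, -1.0]]
wrist_force: [-0.2, 0.8, -3.1]
gripper_width: 0.162
gripper_force: 30.0
```

>>> arm_command([
  [6, 0, 0, 0.6, 0, 0, 0],
  [6, 0, 0, 0, 0, 0, 0],
])

```text
time_s: 22.1
tcp_pos: [0.512, 0.2137, 0.1243]
ee_rot: [[-0.989, 0.145, -0.0], [0.145, 0.989, 0.0], [0.0, 0.0, -1.0]]
wrist_force: [-1.2, 1.1, -2.5]
gripper_width: 0.154
gripper_force: 30.0
```

>>> arm_command([
  [6, 0, 0, 0.4, 0, 0, 0],
  [6, 0, 0, 0, 0, 0, 0],
])

```text
time_s: 22.3
tcp_pos: [0.512, 0.2136, 0.1239]
ee_rot: [[-0.989, 0.145, -0.0], [0.145, 0.989, 0.0], [0.0, 0.0, -1.0]]
wrist_force: [-0.9, 0.2, -3.4]
gripper_width: 0.162
gripper_force: 30.0
```

>>> arm_command([
  [6, 0, 0, 0.4, 0, 0, 0],
  [6, 0, 0, 0, 0, 0, 0],
])

```text
time_s: 22.5
tcp_pos: [0.512, 0.2137, 0.1239]
ee_rot: [[-0.989, 0.145, 0.0], [0.145, 0.989, 0.0], [-0.0, 0.0, -1.0]]
wrist_force: [-0.9, 0.4, -1.7]
gripper_width: 0.157
gripper_force: 30.0
```

Contact at the expected home height (0.124). Releasing and retreating.

>>> arm_command([
  [40, 0, 0, 0, 0, 0, 0],
  [40, 0, 0, 0, 0, 0, 0],
  [40, 0, 0, 0, 0, 0, 0],
  [40, 0, 0, 0, 0, 0, 0],
  [40, 0, 0, 0, 0, 0, 0],
])

```text
time_s: 23.0
tcp_pos: [0.5122, 0.2136, 0.1237]
ee_rot: [[-0.989, 0.145, 0.0], [0.145, 0.989, 0.0], [-0.0, 0.0, -1.0]]
wrist_force: [-0.1, -0.2, 0.5]
gripper_width: 0.448
gripper_force: 0.0
```

>>> arm_command([
  [40, 0, 0, -5, 0, 0, 0],
  [40, 0, 0, -15, 0, 0, 0],
  [40, 0, 0, -25, 0, 0, 0],
  [40, 0, 0, -30, 0, 0, 0],
  [40, 0, 0, -35, 0, 0, 0],
  [40, 0, 0, -30, 0, 0, 0],
  [40, 0, 0, 0, 0, 0, 0],
])

```text
time_s: 23.7
tcp_pos: [0.5144, 0.2147, 0.2693]
ee_rot: [[-0.99, 0.144, 0.01], [0.144, 0.99, 0.005], [-0.009, 0.006, -1.0]]
wrist_force: [-0.0, -0.2, 1.1]
gripper_width: 0.46
gripper_force: 0.0
```

```bash
python3 - <<'E'
from h import *
s=sense();print(s["tcp_pos"],s["wrist_force"],s["gripper_width"])
t=np.linspace(0,6.283,80);o=[]
for c,r0,c0 in(("scene",150,400),("side",255,300)):
  im=capture(c)[r0:r0+100,c0:c0+80,::-1];im=cv2.resize(np.ascontiguousarray(im),None,fx=5,fy=5,interpolation=2)
  P=np.array([proj(c,[.512+.038*np.cos(a),.2137+.038*np.sin(a),.142]) for a in t])
  cv2.polylines(im,[np.int32(np.c_[(P[:,1]-c0)*5,(P[:,0]-r0)*5])],True,(0,0,255))
  o.append(im)
cv2.imwrite("pics/end.png",np.hstack(o))
E
```

```text
[0.51442566 0.21471205 0.26929145] [-0.02436602 -0.23611296  1.05501908] 0.46006478651400373
```

View pics/end.png

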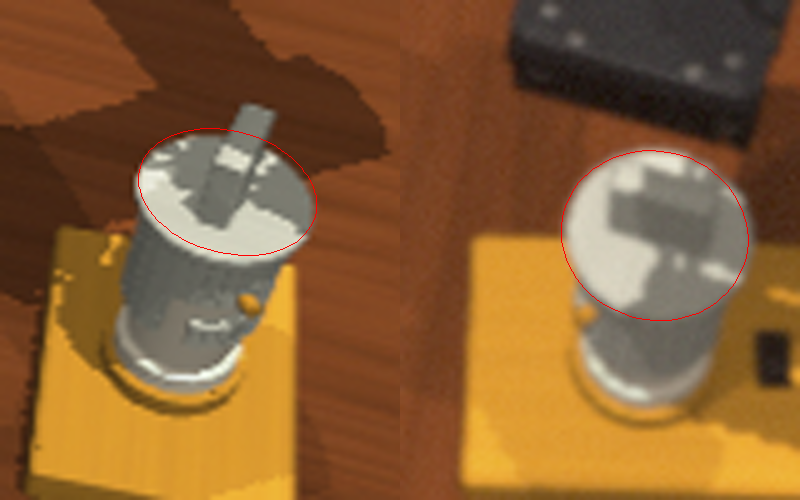

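The picture shows the cap ring matching the home-height prediction (zoom 228,192 and 655,235). A lug sits in the channel end at (250,303), and the gripper is clear.

```bash
python3 -c "from station import *; print(finish_job())"
```

```text
the job is handed in; nothing more can be done
None
```

The guard is home on the lamp column with its lugs at the locking notches and the gripper clear, and I handed the job in at about 24 s of the 72 s limit, but the hand-in gave back no verdict.

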